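Seat a trailer coupler on the tilted test ball and latch it

TASK

Take the trailer coupler out of the parts tray and lower it, held in line with the leaning ball, over the ball of the test stand, tail pointing downhill, keeping hold of it until it sits flat on the sloping plate. Then let go and press its latch lever all the way down. Leave the other parts and goods where they are.

Things in the scene. Friction and masses are not known exactly. Their poses are not given: they have to be found in the camera images.
- coupler: Grey trailer coupler, loose, about 0.6 kg, 175 mm long, flat on the tray floor at the start. Round hollow nose, 69 mm across, 70 mm high, with a bore 53 mm across and 62 mm deep, open at the flat underside. Straight shank behind it, 44 mm wide (y), 54 mm high, x = -28 to -140 mm. Origin: on the bore's axis, level with the underside. x points from tail to nose, z up along the bore's axis.
- coupler_tail (a point): Point at the tail end of the coupler's shank: x = -140, y = 0, z = 20 mm in the coupler's frame. The shank's flat sides are free to grip across, best about x = -95, z = 30 mm.
- latch (a joint): Coupler's latch lever (rad): 0 fully raised, 1.0 fully down. Steel strip 26 mm wide, 6 mm thick, hinged along y above the nose at x = 25, z = 77 mm in the coupler's frame, running back towards the tail and rising at (1.0 - value) rad; fully down it is parallel to the coupler's top, its upper face at z = 80 mm. Stiff hinge (0.2 N m): stays where left; 4 to 8 N moves it.
- latch_end (a point): Point on the latch lever, mid-thickness, 85 mm from its hinge, at the free end, which has a small upturned lip. At the start the lever reaches back no farther than x = -45 mm in the coupler's frame.
- hitch: Fixed sloping steel plate of the test stand, with a tow ball. Origin: on the plate's upper face at the ball's axis, 100 mm above the counter; x up the slope, z along the ball's axis, leaning 25 degrees from vertical. Plate 110 mm wide (y), x = -157 to +53 mm. Ball 48 mm across, centre at z = 34, top at z = 58 mm; neck foot 38 mm across. The coupler is home when its frame coincides with this one.
- tray: Fixed low white plastic tray, 270 x 350 mm, walls 22 mm high and 5 mm thick, floor 5 mm thick; origin under its centre. The coupler and two other parts lie in three lanes side by side, lengthwise along the tray's x, in any order.
- drawbar_stub: Bystander in the tray: piece of dark square steel tube 150 x 50 x 50 mm, along its x; origin at the centre of its underside.
- spare_ball: Bystander in the tray: spare tow ball standing upright, 54 mm across, 90 mm high; origin at the centre of its underside.
- oil_can: Bystander on the counter: upright can 72 mm across, 110 mm high; origin at the centre of its underside.
- carton: Bystander on the counter: small cardboard carton 80 x 90 x 60 mm high; origin at the centre of its underside.

How it is judged:
By the outcome, as a careful person would: the job done as asked, in the order asked, and still so for the second after the job is handed in, with the robot touching nothing.
It also fails if it takes over 53 s, if anything falls off the work surface, if the arm or the gripper's body presses on something with over 40 N, if the wrist force passes 120 N, or if a joint passes its speed limit or range.

ROBOT

A 6-joint arm with a two-finger parallel gripper is mounted at the origin on the work surface. World frame = base frame: x ahead of the robot, y to its left, z up, the work surface at z = 0. Lengths are in m, angles in rad, forces in N, time in s.
With the tool pointing down it reaches from about 0.375 to 0.9 m from the base axis. Payload 3.1 kg.
Tool frame: the origin (TCP) lies between the finger pads; the fingertips stand 8 mm ahead of it and the grasp point (between the pads) lies 11 mm behind it (manip.tip_extent is the distance from the TCP to the fingertips, in m); z points along the fingers, x is the direction in which the jaws open and shut, and the axes are right-handed (so a half turn about z gives the same grasp; the last joint's range is limited). The gripper opens to 85 mm and grips with 20 to 120 N. Pads are 22 mm wide; open, the fingers measure 114 mm over their backs; the gripper's body (76 mm by 85 mm) begins 54 mm behind the grasp point. The pads swing forward as they close: fully open they stand 13 mm farther back than shut.
Start: joints at [1.01, 0.527, 1.433, -0, 1.181, -0.178], TCP at [0.233, 0.58, 0.239] pointing down, gripper open.
Joint ranges: [-3.08, 3.08], [-0.75, 2.2], [0.22, 2.44], [-1.43, 4.57], [0, 2.65], [-2.85, 2.85]. Speed limits (rad/s): [2.79, 2.79, 3.14, 3.14, 3.14, 3.14].

INTERFACE

Orientations are given as a unit quaternion [x, y, z, w].
In Python, from station import manip gives the robot as it stands.
- The arm moves only by the tool move_arm, never from a script. Its argument "deltas" is a list that holds one entry, the list of rows, each a list of 4 numbers: the shift along the tool's x, y, z in m, then the turn about the tool's z in degrees. A call has 1 to 20 rows; each row is the pose to reach, as a shift and turn from the pose measured when the call began, along the tool's axes at that moment; what a row does not reach only later rows make up. A row lasts 1/12 s, in which the tool goes at most 41.7 mm and 7.16 degrees, less where a joint would pass 70% of its speed; a pose out of reach is approached as far as the arm can. A call with a gripper value outside its range is refused whole. "gripper" is the opening, from 0 (shut) to 1 (fully open), set as the call begins (left out, the last holds). The fingers move at their own pace and stop on an object; "squeeze" is the grip in N (left out, the last holds). Time passes only in rows, so rows that repeat a pose let the fingers close. It gives the time, the measured TCP pose, the force and the opening at its end, in the units of the state.
- manip.sense(): the state, without advancing time (a new reading comes with each control period).
- manip.snapshot(name): name is "scene" or "top"; returns a dict with "img" (480x640x3 uint8, red, green, blue), "vertical_fov" (degrees; the focal length in pixels is half the picture's height over the tangent of half this angle, whatever the lens; pixels are square), "cx", "cy" (the principal point, pixels), "origin" and "orientation" of the camera in the world. Camera axes: x right, y down, z forward; pixel columns grow to the right and rows downward; lengths in m; the calibration is good to about 2 mm. A picture is of the moment at which its call begins. There is no depth.
- manip.sign_off(): hands the job in, once; it reports no verdict.
The state is a dict: "t": time; "q": joint angles; "qd": joint speeds; "tau": joint torques, N m; "tcp_pos": TCP position; "tool_rot": TCP orientation; "force": force on the tool from outside, world axes, zero at the start; "ft_torque": the same for the moment, N m; "finger_gap": opening from 0.0 (shut) to 1.0 (fully open).
Only numpy, scipy, OpenCV 4.12 (cv2) and the standard library are available. Lean on these libraries where they do the work, as an engineer would, in place of code of your own. Each camera call takes 0.05 s, during which the arm holds its last target.

## Working session

There is one attempt and no reset: what is moved stays moved. The work goes in short steps, Python scripts to look and compute and a tool call to move; the robot and the scene stay as the last step left them, time stands still between calls to the robot, and variables do not carry over. Pictures are saved under pics/ and viewed, and the job is handed in when it is done.

Besides the shell and the picture viewer there is one more tool, called after "Call:" as name(argument=value, ...) on one line, values as JSON. move_arm: Moves the arm, as the interface text tells. Its arguments: {"type":"object","properties":{"deltas":{"type":"array"},"gripper":{"type":"number"},"squeeze":{"type":"number"}},"required":["deltas"]}

```bash
ls; mkdir -p pics
python3 - <<'E'
from station import manip
import cv2
s=manip.sense();print(s)
for n in("scene","top"):
    d=manip.snapshot(n);cv2.imwrite(f"pics/{n}0.png",d["img"][:,:,::-1])
    print(n,{k:v for k,v in d.items() if k!="img"})
E
```

```text
pics
{'t': 0.0, 'q': array([ 1.00948457e+00,  5.28464692e-01,  1.43392930e+00,  3.02117766e-06,
        1.18138166e+00, -1.78504092e-01]), 'qd': array([-0.00170749,  0.00022726, -0.00058236, -0.00054299,  0.00093983,
        0.00058344]), 'tau': array([ 7.60213857e-05, -4.42343795e+01, -1.78023022e+01, -1.32908690e-04,
        8.32472026e-03,  1.21169865e-05]), 'tcp_pos': array([0.23304527, 0.57916346, 0.23832591]), 'tool_rot': array([ 8.28711594e-01,  5.59674818e-01, -9.99199449e-04,  4.39294303e-04]), 'force': array([-0.13195476,  0.28410051, -1.18932265]), 'ft_torque': array([-0.00918417,  0.0247984 , -0.00926408]), 'finger_gap': 1.0002885756424316}
scene {'vertical_fov': 50.89535705862987, 'cx': 324.03373754401395, 'cy': 255.46221064015793, 'origin': array([ 1.06806618, -0.43163695,  0.71284319]), 'orientation': array([ 0.82682076,  0.39614712, -0.16205919, -0.36492699])}
top {'vertical_fov': 50.0937915654986, 'cx': 318.88182643369663, 'cy': 232.86762763583388, 'origin': array([ 0.43559073, -0.01270626,  1.00097468]), 'orientation': array([ 0.70976962, -0.69882592,  0.06253385, -0.06292008])}
```

View pics/scene0.png

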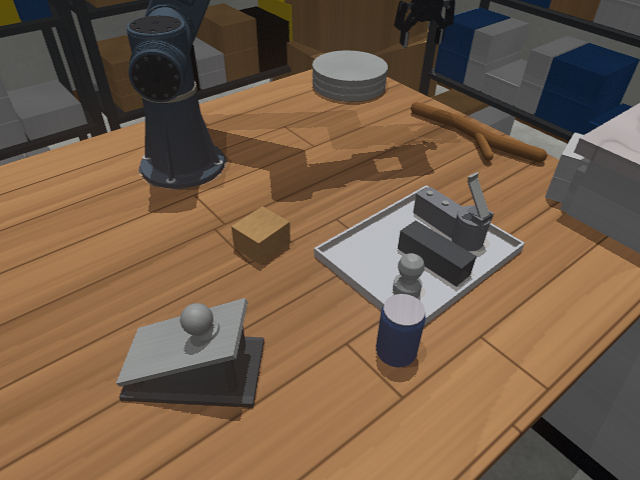

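View pics/top0.png

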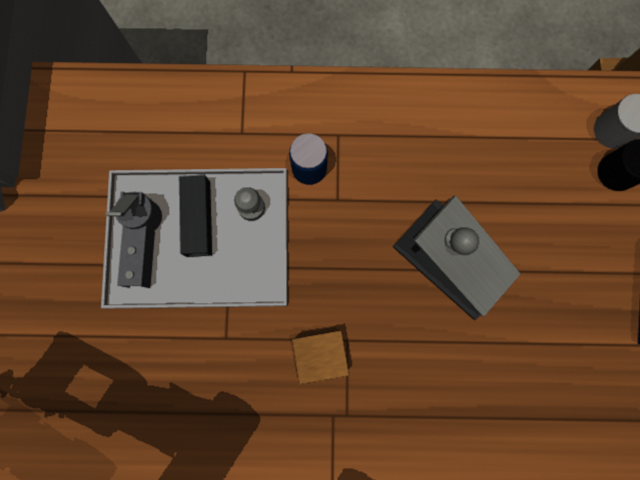

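The top view shows the coupler in the left lane: nose at about (134,210), tail at about (135,285). The hitch ball is at about (464,241), with the plate running downhill to the lower right. I'll zoom in.

```bash
cat > h.py <<'E'
import numpy as np, cv2
from scipy.spatial.transform import Rotation as R
def ray(d,uv):
    f=240/np.tan(np.radians(d["vertical_fov"]/2))
    v=np.array([(uv[0]-d["cx"])/f,(uv[1]-d["cy"])/f,1.])
    return np.array(d["origin"]),R.from_quat(d["orientation"]).apply(v)
def onz(d,uv,z):
    o,v=ray(d,uv); return o+v*(z-o[2])/v[2]
def proj(d,p):
    f=240/np.tan(np.radians(d["vertical_fov"]/2))
    c=R.from_quat(d["orientation"]).inv().apply(np.array(p)-d["origin"])
    return np.array([d["cx"]+f*c[0]/c[2],d["cy"]+f*c[1]/c[2]])
def tri(d1,u1,d2,u2):
    o1,v1=ray(d1,u1);o2,v2=ray(d2,u2)
    A=np.stack([v1,-v2],1);s=np.linalg.lstsq(A,o2-o1,rcond=None)[0]
    a=o1+v1*s[0];b=o2+v2*s[1];return (a+b)/2,np.linalg.norm(a-b)
E
python3 - <<'E'
import pickle
from station import manip
import cv2
D={n:manip.snapshot(n) for n in("scene","top")}
pickle.dump(D,open("d0.pkl","wb"))
def crop(n,x,y,w,h,k,o): cv2.imwrite(o,cv2.resize(D[n]["img"][y:y+h,x:x+w,::-1],None,fx=k,fy=k,interpolation=cv2.INTER_CUBIC))
crop("top",95,160,110,140,4,"pics/a.png")
crop("top",385,185,150,145,4,"pics/b.png")
crop("scene",390,165,140,120,5,"pics/c.png")
crop("scene",105,285,170,130,4,"pics/e.png")
E
```

```text
(no output)
```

View pics/a.png

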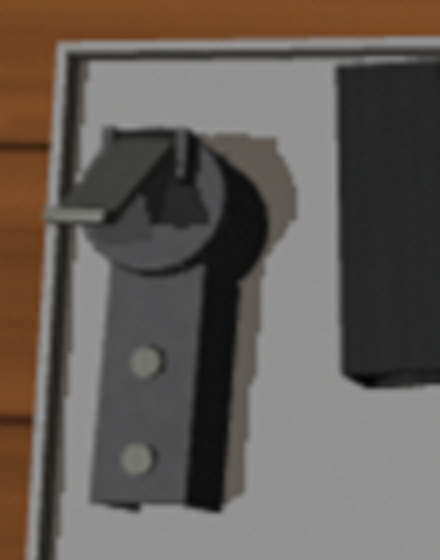

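View pics/b.png

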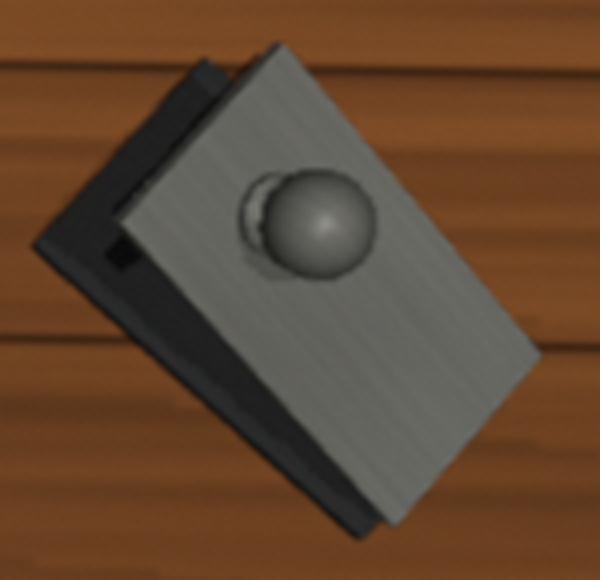

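View pics/c.png

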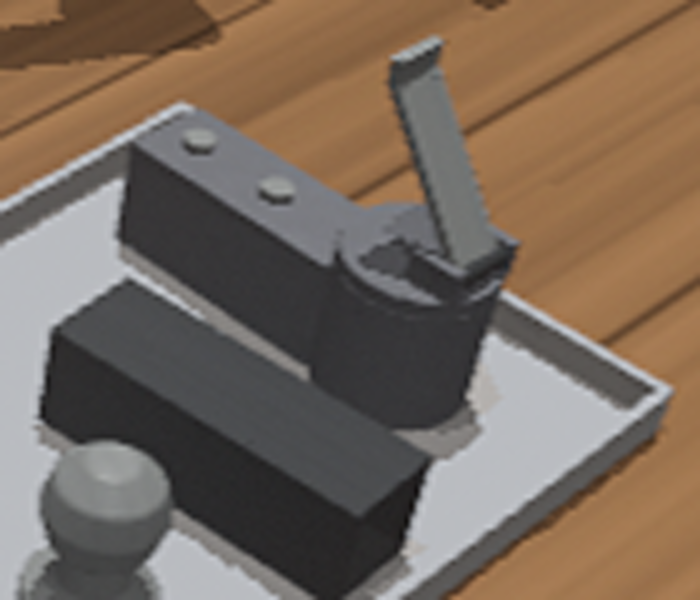

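View pics/e.png

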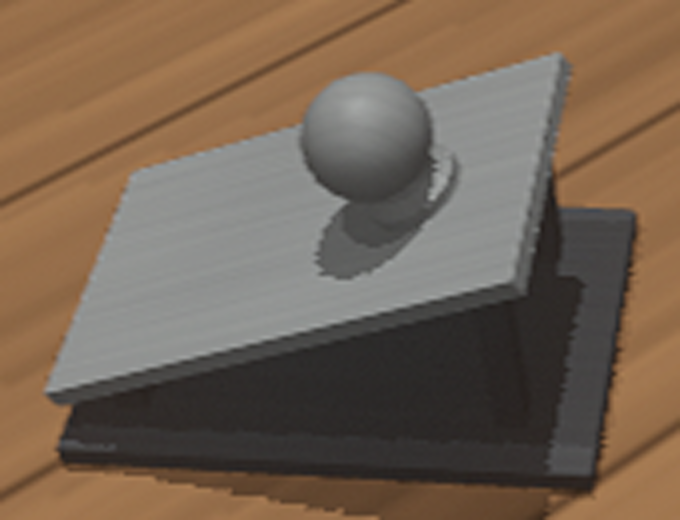

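```bash
cat > m0.py <<'E'
import pickle; from h import *
D=pickle.load(open("d0.pkl","rb"));T=D["top"];S=D["scene"]
def P(x0,y0,k,u,v): return np.array([x0+(u+.5)/k-.5,y0+(v+.5)/k-.5])
b=lambda u,v:P(385,185,4,u,v); e=lambda u,v:P(105,285,4,u,v)
a=lambda u,v:P(95,160,4,u,v); c=lambda u,v:P(390,165,5,u,v)
pts={"upR":(b(280,43),e(515,290)),"upL":(b(118,217),e(562,55)),"dnR":(b(540,352),e(50,393)),"dnL":(b(393,525),e(135,172)),"ball":(b(320,224),e(367,137))}
X={}
for k,(u,v) in pts.items():
    X[k],g=tri(T,u,S,v); print(k,X[k].round(4),round(g,4))
loc={"upR":(.053,-.055,0),"upL":(.053,.055,0),"dnR":(-.157,-.055,0),"dnL":(-.157,.055,0),"ball":(0,0,.034)}
K=list(loc);A=np.array([X[k] for k in K]);B=np.array([loc[k] for k in K])
r,rs=R.align_vectors(A-A.mean(0),B-B.mean(0));o=A.mean(0)-r.apply(B.mean(0))
print("hitch o",o.round(4),"z",r.as_matrix()[:,2].round(3),"tilt",np.degrees(np.arccos(r.as_matrix()[2,2])),"heading",np.degrees(np.arctan2(*r.as_matrix()[[1,0],0])),"res",rs)
print((A-o-r.apply(B)).round(4))
# coupler
for n,u,z in [("bolt1",a(145,362),.061),("bolt2",a(137,458),.061),("L0",a(110,265),.059),("L1",a(90,500),.059),("R0",a(205,265),.059),("R1",a(187,503),.059),("nose",a(154,200),.075)]:
    print(n,onz(T,u,z).round(4))
for n,u,v in [("bolt1",a(145,362),c(277,188)),("bolt2",a(137,458),c(198,140)),("tailL",a(90,500),c(205,105)),("tailR",a(187,503),c(130,148)),("lipA",a(47,212),c(392,60)),("lipB",a(103,214),c(440,42))]:
    p,g=tri(T,u,S,v);print("tri",n,p.round(4),round(g,4))
E
python3 m0.py
```

```text
upR [ 0.6653 -0.2511  0.1167] 0.0012
upL [ 0.5848 -0.178   0.1208] 0.003
dnR [ 0.5389 -0.3913  0.0334] 0.0004
dnL [ 0.4569 -0.3193  0.0325] 0.0015
ball [ 0.5821 -0.2619  0.1305] 0.0007
hitch o [ 0.5928 -0.2501  0.0978] z [-0.268 -0.318  0.91 ] tilt 24.542213189931154 heading 47.91707722099851 res 0.004490488875217649
[[-0.0008 -0.0002 -0.0025]
 [ 0.0008 -0.0003  0.0002]
 [ 0.0008  0.0014  0.0014]
 [ 0.0008  0.0001 -0.0009]
 [-0.0016 -0.001   0.0017]]
bolt1 [0.5665 0.336  0.061 ]
bolt2 [0.5221 0.3361 0.061 ]
L0 [0.6122 0.3567 0.059 ]
L1 [0.5027 0.3568 0.059 ]
R0 [0.6129 0.3124 0.059 ]
R1 [0.5021 0.3123 0.059 ]
nose [0.6401 0.3327 0.075 ]
tri bolt1 [0.5661 0.3353 0.0618] 0.001
tri bolt2 [0.5214 0.335  0.0618] 0.0018
tri tailL [0.5034 0.3571 0.0604] 0.0022
tri tailR [0.5019 0.3129 0.056 ] 0.001
tri lipA [0.6106 0.3407 0.1526] 0.0184
tri lipB [0.6198 0.3264 0.1657] 0.0167
```

```bash
cat >> m0.py <<'E'
print("----")
for n,u,z in [("wall in",a(52,380),.022),("wall in",a(65,200),.022),("wall in top",a(45,500),.022),("stub L",a(341,340),.055),("lip",a(47,212),.15)]:
    print(n,onz(T,u,z).round(4))
from station import manip
s=manip.sense();r=R.from_quat(s["tool_rot"]);print(r.as_matrix().round(4),s["t"])
# target: pick. tool x along world y; options
t=np.array([.547,.3346,.028]);print("shift to pick in tool axes",r.inv().apply(t-s["tcp_pos"]).round(4))
x=r.as_matrix()[:,0];print("tool x heading",np.degrees(np.arctan2(x[1],x[0])))
E
python3 m0.py|sed -n '/----/,$p'
```

```text
----
wall in [0.5625 0.3944 0.022 ]
wall in [0.6511 0.3959 0.022 ]
wall in top [0.505  0.3927 0.022 ]
stub L [0.5791 0.2478 0.055 ]
lip [0.6176 0.3496 0.15  ]
[[ 3.735e-01  9.276e-01 -7.000e-04]
 [ 9.276e-01 -3.735e-01 -1.100e-03]
 [-1.300e-03 -2.000e-04 -1.000e+00]] 0.2
shift to pick in tool axes [-0.1096  0.3826  0.2107]
tool x heading 68.06748431471961
```

Call:
move_arm(deltas=[[[-0.1096,0.3826,0.03,158.07],[-0.1096,0.3826,0.03,158.07],[-0.1096,0.3826,0.03,158.07],[-0.1096,0.3826,0.03,158.07],[-0.1096,0.3826,0.03,158.07],[-0.1096,0.3826,0.03,158.07],[-0.1096,0.3826,0.03,158.07],[-0.1096,0.3826,0.03,158.07],[-0.1096,0.3826,0.03,158.07],[-0.1096,0.3826,0.03,158.07],[-0.1096,0.3826,0.03,158.07],[-0.1096,0.3826,0.03,158.07],[-0.1096,0.3826,0.03,158.07],[-0.1096,0.3826,0.03,158.07],[-0.1096,0.3826,0.03,158.07],[-0.1096,0.3826,0.03,158.07],[-0.1096,0.3826,0.03,158.07],[-0.1096,0.3826,0.03,158.07],[-0.1096,0.3826,0.03,158.07],[-0.1096,0.3826,0.03,158.07]]], gripper=0.78)

```text
t: 1.87
tcp_pos: [0.5469, 0.3347, 0.2084]
tool_rot: [0.791, -0.612, -0.0, 0.001]
force: [-0.2, -0.5, 0.1]
finger_gap: 0.779
```

```bash
cat > st.py <<'E'
from h import *; from station import manip
s=manip.sense();r=R.from_quat(s["tool_rot"]);M=r.as_matrix()
print("t",round(s["t"],2),"tcp",s["tcp_pos"].round(4),"q",s["q"].round(3),"F",s["force"].round(1),"gap",round(s["finger_gap"],3))
print("tool x heading",np.degrees(np.arctan2(M[1,0],M[0,0])).round(2),"tool z",M[:,2].round(4),"y",M[:,1].round(4))
def to(t): print("shift",r.inv().apply(np.array(t)-s["tcp_pos"]).round(4))
E
python3 -c "
from st import *
to([.547,.3346,.2]);to([.547,.3346,.028])"
```

```text
t 1.87 tcp [0.5469 0.3347 0.2084] q [ 3.760e-01  5.840e-01  1.419e+00 -1.000e-03  1.140e+00  1.694e+00] F [-0.2 -0.5  0.1] gap 0.779
tool x heading -75.53 tool z [-0.0012 -0.0015 -1.    ] y [-0.9683 -0.2499  0.0016]
shift [ 0.0001 -0.0001  0.0084]
shift [-1.000e-04 -3.000e-04  1.804e-01]
```

Call:
move_arm(deltas=[[[0,0,0.01,14.5],[0,0,0.02,14.5],[0,0,0.03,14.5],[0,0,0.06,14.5],[0,0,0.09,14.5],[0,0,0.12,14.5],[0,0,0.14,14.5],[0,0,0.16,14.5],[0,0,0.172,14.5],[0,0,0.1804,14.5],[0,0,0.1804,14.5],[0,0,0.1804,14.5]]])

```text
t: 2.87
tcp_pos: [0.547, 0.3346, 0.0282]
tool_rot: [0.707, -0.707, 0.0, 0.001]
force: [-0.8, 0.0, 0.2]
finger_gap: 0.781
```

Run:
```python
from st import *
to([.547,.3346,.028])
for n in("scene","top"):
    d=manip.snapshot(n); x,y=(380,130) if n=="scene" else (80,140)
    cv2.imwrite(f"pics/{n}1.png",cv2.resize(d["img"][y:y+180,x:x+190,::-1],None,fx=3,fy=3))
```

```text
t 2.87 tcp [0.547  0.3346 0.0282] q [ 3.750e-01  8.260e-01  1.521e+00 -1.000e-03  7.960e-01  1.947e+00] F [-0.8  0.   0.2] gap 0.781
tool x heading -89.98 tool z [-9.0e-04 -1.3e-03 -1.0e+00] y [-1.e+00 -4.e-04  9.e-04]
shift [-0.     -0.      0.0002]
```

View pics/scene1.png

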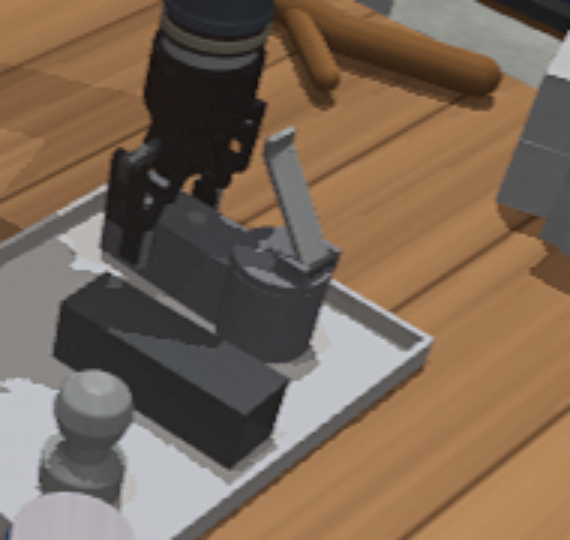

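The fingers straddle the shank near the tail, and the raised lever is clear of the gripper body. I'll close and lift.

Call:
move_arm(deltas=[[[0,0,0,0],[0,0,0,0],[0,0,0,0],[0,0,0,0],[0,0,0,0],[0,0,0,0],[0,0,0,0],[0,0,0,0],[0,0,0,0],[0,0,-0.005,0],[0,0,-0.015,0],[0,0,-0.03,0],[0,0,-0.06,0],[0,0,-0.09,0],[0,0,-0.12,0],[0,0,-0.16,0],[0,0,-0.2,0],[0,0,-0.22,0],[0,0,-0.22,0]]], gripper=0, squeeze=100)

```text
t: 4.55
tcp_pos: [0.5499, 0.3361, 0.2556]
tool_rot: [0.707, -0.707, 0.003, -0.005]
force: [1.2, 0.8, -3.9]
finger_gap: 0.508
```

Run:
```python
from st import *
for n in("scene","top"):
    d=manip.snapshot(n); 
    cv2.imwrite(f"pics/{n}2.png",d["img"][:,:,::-1])
```

```text
t 4.55 tcp [0.5499 0.3361 0.2556] q [ 3.760e-01  5.330e-01  1.372e+00 -1.000e-03  1.224e+00  1.947e+00] F [ 1.2  0.8 -3.9] gap 0.508
tool x heading -89.99 tool z [ 0.0117  0.0038 -0.9999] y [-9.999e-01 -2.000e-04 -1.170e-02]
```

View pics/scene2.png

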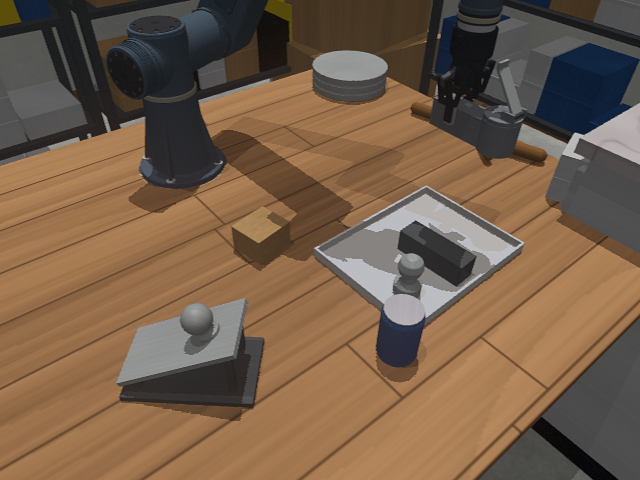

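Call:
move_arm(deltas=[[[-0.02,0.02,-0.03,-6],[-0.04,0.04,-0.06,-12],[-0.06,0.06,-0.08,-18],[-0.08,0.08,-0.11,-24],[-0.1,0.1,-0.14,-30],[-0.12,0.12,-0.17,-36],[-0.14,0.14,-0.19,-42],[-0.16,0.16,-0.22,-47.9],[-0.175,0.17,-0.24,-47.9],[-0.184,0.18,-0.25,-47.9],[-0.184,0.18,-0.25,-47.9],[-0.184,0.18,-0.25,-47.9],[-0.184,0.18,-0.25,-47.9]]])

```text
t: 5.73
tcp_pos: [0.3664, 0.5177, 0.4947]
tool_rot: [0.933, -0.36, -0.001, 0.004]
force: [-0.1, -0.3, -5.7]
finger_gap: 0.499
```

Run:
```python
from st import *
d=manip.snapshot("top")
cv2.imwrite(f"pics/top3.png",d["img"][:,:,::-1])
```

```text
t 5.73 tcp [0.3664 0.5177 0.4947] q [ 7.800e-01  3.850e-01  9.910e-01 -1.000e-03  1.775e+00  1.515e+00] F [-0.1 -0.3 -5.7] gap 0.499
tool x heading -42.14 tool z [-0.0054 -0.0073 -1.    ] y [-0.6709 -0.7415  0.0091]
```

View pics/top3.png

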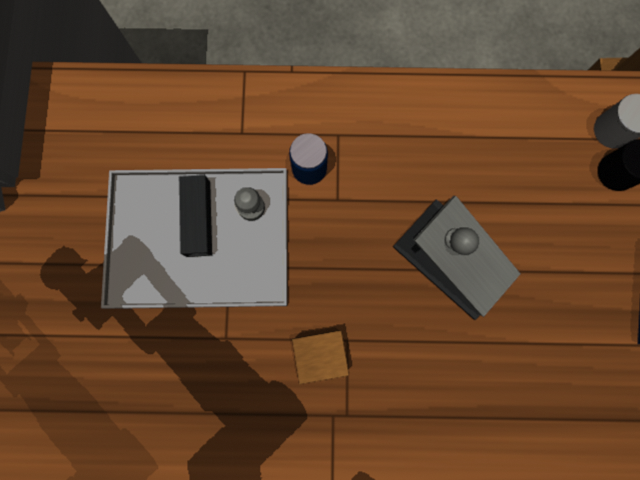

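Call:
move_arm(deltas=[[[0,-0.02,-0.03,0],[0,-0.04,-0.06,0],[0,-0.06,-0.09,0],[0,-0.08,-0.12,0],[0,-0.1,-0.15,0],[0,-0.12,-0.18,0],[0,-0.14,-0.21,0],[0,-0.16,-0.24,0],[0,-0.18,-0.27,0],[0,-0.2,-0.3,0]]])

```text
t: 6.62
tcp_pos: [0.4245, 0.5684, 0.6558]
tool_rot: [0.933, -0.36, 0.003, -0.008]
force: [-0.1, 0.1, -4.3]
finger_gap: 0.502
```

Run:
```python
from st import *
```

```text
t 6.62 tcp [0.4245 0.5684 0.6558] q [0.771 0.599 0.218 0.003 2.307 1.51 ] F [-0.1  0.1 -4.3] gap 0.502
tool x heading -42.2 tool z [ 0.0109  0.014  -0.9998] y [-0.6717 -0.7407 -0.0177]
```

Call:
move_arm(deltas=[[[0,-0.04,-0.0,0],[0,-0.08,0,0],[0,-0.12,0,0],[0,-0.16,0,0]]])

```text
t: 6.95
tcp_pos: [0.4644, 0.6044, 0.6035]
tool_rot: [0.933, -0.36, 0.006, -0.019]
force: [-0.3, 0.6, -4.6]
finger_gap: 0.5
```

Run:
```python
from st import *
```

```text
t 6.95 tcp [0.4644 0.6044 0.6035] q [0.767 0.672 0.219 0.008 2.211 1.509] F [-0.3  0.6 -4.6] gap 0.5
tool x heading -42.21 tool z [ 0.0246  0.0321 -0.9992] y [-0.6714 -0.74   -0.0403]
```

Call:
move_arm(deltas=[[[0,-0.025,-0.03,0],[0,-0.05,-0.06,0],[0,-0.075,-0.09,0],[0,-0.1,-0.12,0],[0,-0.125,-0.15,0],[0,-0.15,-0.18,0]]])

```text
t: 7.45
tcp_pos: [0.4606, 0.5885, 0.6311]
tool_rot: [0.932, -0.36, 0.01, -0.033]
force: [0.9, 0.2, -5.1]
finger_gap: 0.5
```

Run:
```python
from st import *
```

```text
t 7.45 tcp [0.4606 0.5885 0.6311] q [0.754 0.635 0.218 0.013 2.221 1.498] F [ 0.9  0.2 -5.1] gap 0.5
tool x heading -42.19 tool z [ 0.0422  0.0539 -0.9977] y [-0.6703 -0.7389 -0.0683]
```

Call:
move_arm(deltas=[[[0.02,-0.1,-0.12,0],[0.04,-0.2,-0.24,0],[0.06,-0.3,-0.36,0],[0.08,-0.3,-0.4,0],[0.1,-0.3,-0.4,0],[0.1,-0.3,-0.4,0],[0.1,-0.3,-0.4,0],[0.1,-0.3,-0.4,0],[0.1,-0.3,-0.4,0],[0.1,-0.3,-0.4,0],[0.1,-0.3,-0.4,0],[0.1,-0.3,-0.4,0]]])

```text
t: 8.45
tcp_pos: [0.4814, 0.5149, 0.6833]
tool_rot: [0.932, -0.36, 0.014, -0.044]
force: [0.2, 1.0, -5.7]
finger_gap: 0.506
```

Run:
```python
from st import *
```

```text
t 8.45 tcp [0.4814 0.5149 0.6833] q [0.652 0.56  0.219 0.028 2.272 1.408] F [ 0.2  1.  -5.7] gap 0.506
tool x heading -42.19 tool z [ 0.0587  0.0717 -0.9957] y [-0.669  -0.7375 -0.0926]
```

Call:
move_arm(deltas=[[[0,-0.2,-0.1,0],[0,-0.3,-0.15,0],[0,-0.3,-0.15,0]]])

```text
t: 8.7
tcp_pos: [0.4957, 0.5324, 0.6684]
tool_rot: [0.931, -0.359, 0.019, -0.055]
force: [0.9, -0.9, -5.0]
finger_gap: 0.503
```

Run:
```python
from st import *
from scipy.spatial.transform import Rotation
d=manip.snapshot("scene")
cv2.imwrite(f"pics/scene4.png",d["img"][:,:,::-1])
```

```text
t 8.7 tcp [0.4957 0.5324 0.6684] q [0.658 0.583 0.22  0.032 2.224 1.415] F [ 0.9 -0.9 -5. ] gap 0.503
tool x heading -42.18 tool z [ 0.075   0.0896 -0.9931] y [-0.6672 -0.7356 -0.1168]
```

View pics/scene4.png

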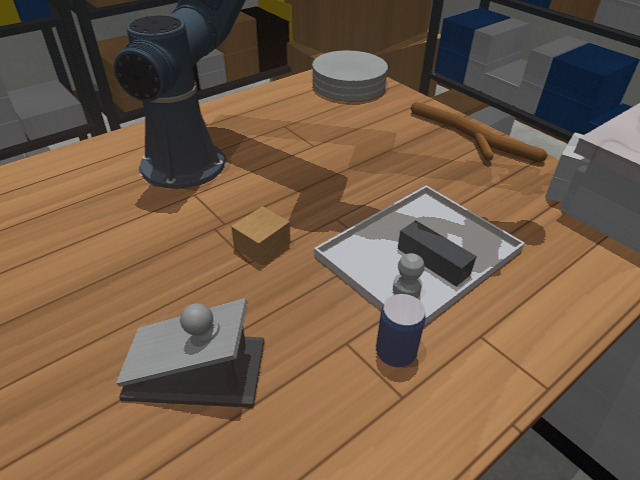

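Call:
move_arm(deltas=[[[0,-0.3,-0.15,0],[0,-0.3,-0.15,0]]])

```text
t: 8.92
tcp_pos: [0.5052, 0.5441, 0.6609]
tool_rot: [0.931, -0.359, 0.023, -0.067]
force: [-0.5, 0.6, -5.1]
finger_gap: 0.503
```

Call:
move_arm(deltas=[[[0,-0.3,-0.2,0],[0,-0.3,-0.2,0]]])

```text
t: 9.08
tcp_pos: [0.5096, 0.5496, 0.6628]
tool_rot: [0.93, -0.358, 0.028, -0.079]
force: [-0.6, -0.4, -4.6]
finger_gap: 0.501
```

Call:
move_arm(deltas=[[[0,-0.3,-0.25,0],[0,-0.3,-0.25,0]]])

```text
t: 9.25
tcp_pos: [0.5089, 0.5495, 0.6736]
tool_rot: [0.929, -0.358, 0.033, -0.093]
force: [-0.2, 0.6, -3.6]
finger_gap: 0.502
```

Run:
```python
from st import *
```

```text
t 9.25 tcp [0.5089 0.5495 0.6736] q [0.66  0.582 0.218 0.046 2.148 1.425] F [-0.2  0.6 -3.6] gap 0.502
tool x heading -42.14 tool z [ 0.1282  0.1482 -0.9806] y [-0.6585 -0.7266 -0.1959]
```

Call:
move_arm(deltas=[[[0.01,-0.3,-0.25,0],[0.02,-0.3,-0.25,0]]])

```text
t: 9.42
tcp_pos: [0.5097, 0.5469, 0.6856]
tool_rot: [0.927, -0.357, 0.039, -0.107]
force: [-0.0, -0.2, -4.0]
finger_gap: 0.497
```

Call:
move_arm(deltas=[[[0.01,-0.3,-0.25,0],[0.02,-0.3,-0.25,0]]])

```text
t: 9.58
tcp_pos: [0.5105, 0.5441, 0.6976]
tool_rot: [0.925, -0.356, 0.045, -0.121]
force: [0.3, -0.8, -5.1]
finger_gap: 0.496
```

Call:
move_arm(deltas=[[[0.01,-0.3,-0.25,0],[0.02,-0.3,-0.25,0]]])

```text
t: 9.75
tcp_pos: [0.5104, 0.5408, 0.7104]
tool_rot: [0.923, -0.356, 0.051, -0.135]
force: [-0.8, 0.5, -5.1]
finger_gap: 0.505
```

Call:
move_arm(deltas=[[[0.01,-0.3,-0.25,0],[0.02,-0.3,-0.25,0]]])

```text
t: 9.92
tcp_pos: [0.5095, 0.5369, 0.724]
tool_rot: [0.921, -0.355, 0.057, -0.149]
force: [0.6, -0.6, -4.5]
finger_gap: 0.5
```

Run:
```python
from st import *
print(np.degrees(np.arccos(-M[2,2])))
```

```text
t 9.92 tcp [0.5095 0.5369 0.724 ] q [0.636 0.519 0.218 0.073 2.088 1.418] F [ 0.6 -0.6 -4.5] gap 0.5
tool x heading -42.11 tool z [ 0.2108  0.2347 -0.9489] y [-0.6366 -0.7037 -0.3154]
18.386848750687818
```

Call:
move_arm(deltas=[[[0.0,-0.3,-0.2,0],[0.0,-0.3,-0.2,0]]])

```text
t: 10.08
tcp_pos: [0.5097, 0.5389, 0.7333]
tool_rot: [0.919, -0.354, 0.063, -0.164]
force: [-0.8, -1.2, -5.0]
finger_gap: 0.5
```

Call:
move_arm(deltas=[[[0.0,-0.3,-0.2,0],[0.0,-0.3,-0.2,0]]])

```text
t: 10.25
tcp_pos: [0.5093, 0.5403, 0.7429]
tool_rot: [0.916, -0.353, 0.069, -0.178]
force: [-0.3, -0.3, -4.2]
finger_gap: 0.503
```

Call:
move_arm(deltas=[[[0.0,-0.3,-0.2,0],[0.0,-0.3,-0.2,0]]])

```text
t: 10.42
tcp_pos: [0.5077, 0.5403, 0.7542]
tool_rot: [0.913, -0.352, 0.074, -0.192]
force: [0.6, -0.4, -4.4]
finger_gap: 0.502
```

Run:
```python
from st import *
print(np.degrees(np.arccos(-M[2,2])))
```

```text
t 10.42 tcp [0.5077 0.5403 0.7542] q [0.635 0.486 0.218 0.088 2.029 1.426] F [ 0.6 -0.4 -4.4] gap 0.502
tool x heading -42.13 tool z [ 0.2705  0.2976 -0.9156] y [-0.6139 -0.6793 -0.4021]
23.71246147536165
```

Call:
move_arm(deltas=[[[0.0,-0.025,-0.017,0],[0.0,-0.05,-0.034,0]]])

```text
t: 10.58
tcp_pos: [0.5064, 0.5402, 0.7652]
tool_rot: [0.91, -0.35, 0.08, -0.205]
force: [-0.7, 0.4, -4.3]
finger_gap: 0.503
```

```bash
cat >> st.py <<'E'
hz=np.array([-.2833,-.3136,.9063]);hx=np.array([np.cos(np.radians(25))*np.cos(np.radians(47.9)),np.cos(np.radians(25))*np.sin(np.radians(47.9)),np.sin(np.radians(25))])
H=np.stack([hx,np.cross(hz,hx),hz],1);ho=np.array([.5925,-.2505,.0995])
# tool axes expected: tool x=-coupler y, tool y=-coupler x, tool z=-coupler z
C=np.stack([-M[:,1],-M[:,0],-M[:,2]],1)
e=R.from_matrix(H.T@C).as_rotvec(degrees=True)
print("tool err vs hitch (deg, hitch axes)",e.round(2))
E
python3 - <<'E'
from st import *
# hover: coupler origin at hitch z=+0.11 ; grasp local (-.095,0,.0302), tcp is 11mm further along -z: z .019+... 
g=np.array([-.095,0,.023])
for h in(.12,.2): to(ho+H@(g+[0,0,h]))
E
```

```text
t 10.58 tcp [0.5064 0.5402 0.7652] q [0.634 0.474 0.218 0.094 2.011 1.427] F [-0.7  0.4 -4.3] gap 0.503
tool x heading -42.13 tool z [ 0.2892  0.3175 -0.9031] y [-0.6052 -0.6702 -0.4295]
tool err vs hitch (deg, hitch axes) [-0.1  -0.44  0.02]
shift [0.5934 0.8577 0.2313]
shift [0.5935 0.8571 0.1513]
```

Call:
move_arm(deltas=[[[0.01,0.0145,0.0025,0],[0.025,0.036,0.006,0],[0.045,0.065,0.011,0],[0.065,0.094,0.017,0],[0.085,0.123,0.022,0],[0.105,0.152,0.027,0],[0.125,0.18,0.032,0],[0.145,0.21,0.037,0],[0.165,0.239,0.042,0],[0.185,0.268,0.047,0],[0.205,0.297,0.052,0],[0.225,0.326,0.057,0],[0.245,0.355,0.062,0],[0.265,0.384,0.068,0],[0.285,0.412,0.073,0],[0.3,0.434,0.077,0],[0.31,0.45,0.079,0],[0.31,0.45,0.079,0],[0.31,0.45,0.079,0]]])

```text
t: 12.17
tcp_pos: [0.4869, 0.0545, 0.5012]
tool_rot: [0.91, -0.352, 0.081, -0.205]
force: [0.8, 0.7, -4.8]
finger_gap: 0.505
```

Run:
```python
from st import *
g=np.array([-.095,0,.023])
to(ho+H@(g+[0,0,.2])); to(ho+H@(g+[0,0,.1]))
```

```text
t 12.17 tcp [0.4869 0.0545 0.5012] q [-0.368 -0.011  1.547  0.414  1.445  0.35 ] F [ 0.8  0.7 -4.8] gap 0.505
tool x heading -42.31 tool z [ 0.291   0.3155 -0.9032] y [-0.6069 -0.6689 -0.4292]
tool err vs hitch (deg, hitch axes) [-0.26 -0.42 -0.11]
shift [0.2833 0.4057 0.0736]
shift [0.2828 0.4064 0.1736]
```

Call:
move_arm(deltas=[[[0.01,0.0143,0.0026,-0.1],[0.025,0.036,0.0065,-0.1],[0.045,0.0645,0.012,-0.1],[0.065,0.093,0.017,-0.1],[0.085,0.122,0.022,-0.1],[0.105,0.15,0.027,-0.1],[0.125,0.179,0.0325,-0.1],[0.145,0.208,0.038,-0.1],[0.165,0.236,0.043,-0.1],[0.185,0.265,0.048,-0.1],[0.205,0.294,0.053,-0.1],[0.225,0.322,0.06,-0.1],[0.245,0.351,0.07,-0.1],[0.265,0.38,0.08,-0.1],[0.275,0.395,0.09,-0.1],[0.283,0.4057,0.1,-0.1],[0.283,0.4057,0.1,-0.1],[0.283,0.4057,0.1,-0.1],[0.283,0.4057,0.1,-0.1]]])

```text
t: 13.75
tcp_pos: [0.4803, -0.3755, 0.239]
tool_rot: [0.911, -0.35, 0.082, -0.204]
force: [-0.2, 1.0, -4.9]
finger_gap: 0.502
```

Run:
```python
from st import *
import pickle
g=np.array([-.095,0,.023])
to(ho+H@(g+[0,0,.17])); to(ho+H@(g+[0,0,.0]))
D={}
for n in("scene","top"):
    d=D[n]=manip.snapshot(n); x,y=(60,180) if n=="scene" else (370,150)
    cv2.imwrite(f"pics/{n}5.png",cv2.resize(d["img"][y:y+220,x:x+240,::-1],None,fx=3,fy=2.7 if 0 else 3)[:600])
    print(n,"exp orig px",proj(d,s["tcp_pos"]-C@g).round(1))
pickle.dump(D,open("d5.pkl","wb"))
```

```text
t 13.75 tcp [ 0.4803 -0.3755  0.239 ] q [-1.049  0.541  1.496  0.443  1.272 -0.483] F [-0.2  1.  -4.9] gap 0.502
tool x heading -42.14 tool z [ 0.2921  0.3137 -0.9035] y [-0.604  -0.6719 -0.4286]
tool err vs hitch (deg, hitch axes) [-0.37 -0.38  0.13]
shift [-0.0006  0.0018  0.0044]
shift [-0.0017  0.0029  0.1744]
scene exp orig px [138.7 253.7]
top exp orig px [519.6 252.4]
```

View pics/scene5.png

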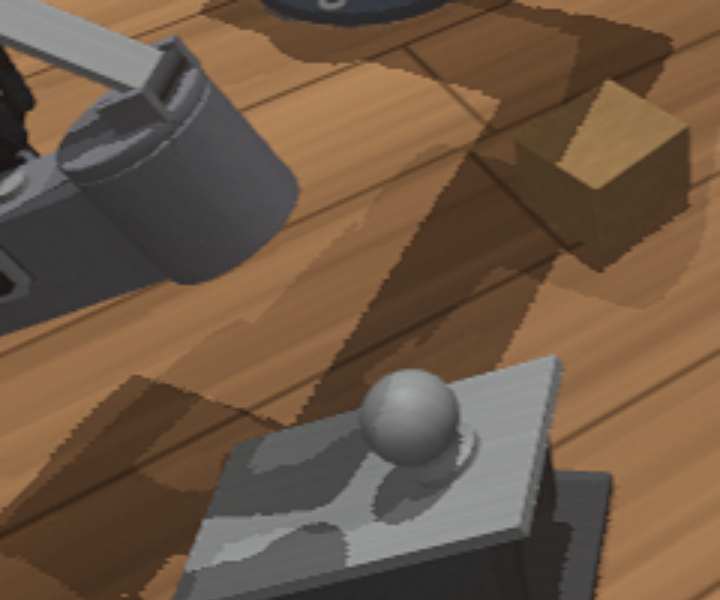

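View pics/top5.png

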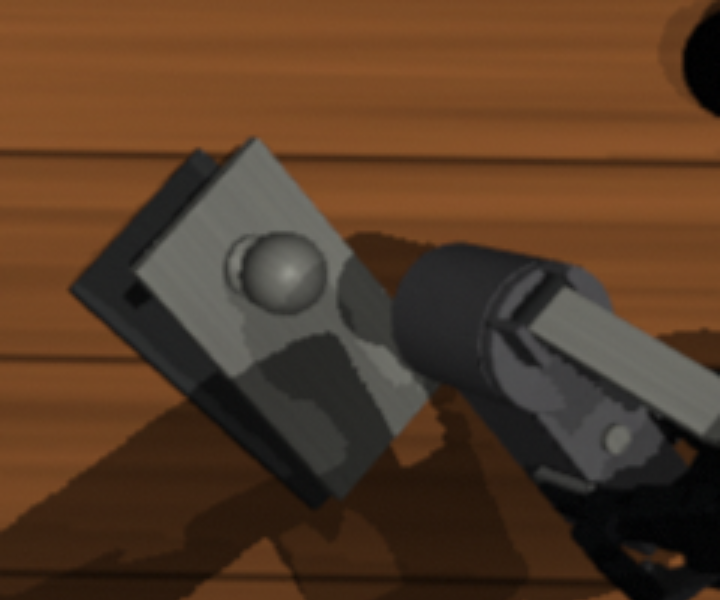

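Run:
```python
from h import *; import pickle
D=pickle.load(open("d5.pkl","rb"))
def crop(n,x,y,w,h,k,o):
    im=D[n]["img"][y:y+h,x:x+w,::-1]; im=np.clip(im.astype(float)*1.6,0,255).astype(np.uint8)
    cv2.imwrite(o,cv2.resize(im,None,fx=k,fy=k,interpolation=cv2.INTER_CUBIC))
crop("scene",60,185,110,100,6,"pics/f.png"); crop("top",490,220,110,100,6,"pics/g.png")
```

```text
(no output)
```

View pics/f.png

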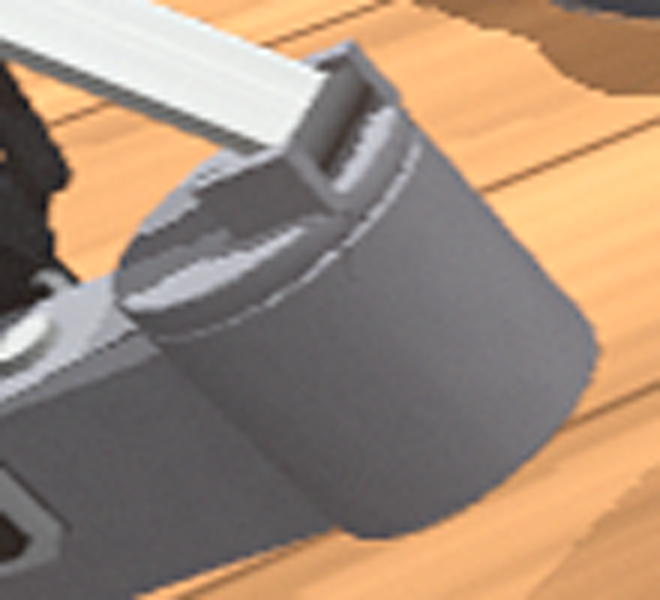

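View pics/g.png

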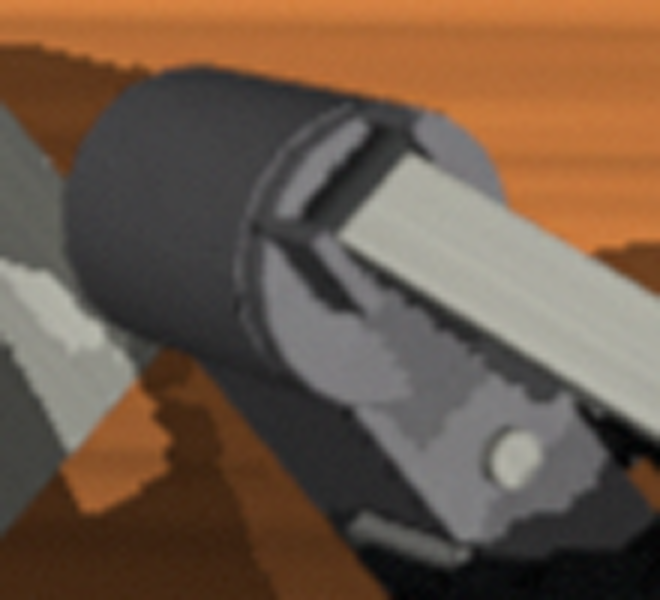

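```bash
cat > chk.py <<'E'
from st import *; import pickle
D=pickle.load(open("d5.pkl","rb"))
g=np.array([-.095,0,.023])
th=np.linspace(0,2*np.pi,360)
def ext(pitch,dx=0,dz=0):
    # coupler rotated about its y at the grasp point, nose down positive
    gr=np.array([-.095,0,.034])
    Ry=R.from_euler("y",pitch,degrees=True)
    def W(l): return s["tcp_pos"]+C@(Ry.apply(np.array(l)+[dx,0,dz]-gr)+gr-g)
    out=[]
    for n,x0,y0 in(("scene",60,185),("top",490,220)):
        q=np.array([proj(D[n],W((.0345*np.cos(t),.0345*np.sin(t),0))) for t in th])
        c=lambda p:((p-[x0,y0]+.5)*6-.5).round(0)
        if n=="scene": out+=[("right",c(q[q[:,0].argmax()])),("bottom",c(q[q[:,1].argmax()]))]
        else: out+=[("left",c(q[q[:,0].argmin()])),("top",c(q[q[:,1].argmin()]))]
        out.append(("noseTopC",c(proj(D[n],W((0,0,.07))))))
        out.append(("bolt",c(proj(D[n],W((-.0757,0,.057))))))
    return out
for p,dx,dz in((0,0,0),(3,0,0),(6,0,0),(0,-.003,0),(0,0,-.005)):
    print(p,dx,dz,[ (a,*b.astype(int)) for a,b in ext(p,dx,dz)])
E
python3 chk.py
```

```text
t 13.85 tcp [ 0.48   -0.3753  0.2394] q [-1.049  0.54   1.497  0.443  1.272 -0.484] F [ 0.   0.7 -5.4] gap 0.503
tool x heading -42.14 tool z [ 0.2922  0.3134 -0.9036] y [-0.604  -0.6721 -0.4284]
tool err vs hitch (deg, hitch axes) [-0.39 -0.37  0.14]
0 0 0 [('right', np.int64(610), np.int64(337)), ('bottom', np.int64(381), np.int64(530)), ('noseTopC', np.int64(259), np.int64(177)), ('bolt', np.int64(27), np.int64(326)), ('left', np.int64(60), np.int64(214)), ('top', np.int64(192), np.int64(57)), ('noseTopC', np.int64(394), np.int64(251)), ('bolt', np.int64(521), np.int64(456))]
3 0 0 [('right', np.int64(621), np.int64(361)), ('bottom', np.int64(392), np.int64(546)), ('noseTopC', np.int64(282), np.int64(192)), ('bolt', np.int64(34), np.int64(328)), ('left', np.int64(48), np.int64(210)), ('top', np.int64(179), np.int64(59)), ('noseTopC', np.int64(373), np.int64(242)), ('bolt', np.int64(515), np.int64(452))]
6 0 0 [('right', np.int64(631), np.int64(386)), ('bottom', np.int64(402), np.int64(562)), ('noseTopC', np.int64(304), np.int64(208)), ('bolt', np.int64(42), np.int64(330)), ('left', np.int64(38), np.int64(210)), ('top', np.int64(167), np.int64(63)), ('noseTopC', np.int64(353), np.int64(233)), ('bolt', np.int64(509), np.int64(448))]
0 -0.003 0 [('right', np.int64(599), np.int64(339)), ('bottom', np.int64(369), np.int64(534)), ('noseTopC', np.int64(248), np.int64(181)), ('bolt', np.int64(16), np.int64(330)), ('left', np.int64(67), np.int64(222)), ('top', np.int64(199), np.int64(66)), ('noseTopC', np.int64(401), np.int64(260)), ('bolt', np.int64(527), np.int64(464))]
0 0 -0.005 [('right', np.int64(624), np.int64(353)), ('bottom', np.int64(396), np.int64(546)), ('noseTopC', np.int64(276), np.int64(195)), ('bolt', np.int64(43), np.int64(342)), ('left', np.int64(47), np.int64(210)), ('top', np.int64(178), np.int64(55)), ('noseTopC', np.int64(378), np.int64(247)), ('bolt', np.int64(504), np.int64(451))]
```

Run:
```python
from st import *
g=np.array([-.093,0,.023])
for h in(.17,.075,0): to(ho+H@(g+[0,0,h]))
```

```text
t 13.85 tcp [ 0.48   -0.3753  0.2394] q [-1.049  0.54   1.497  0.443  1.272 -0.484] F [ 0.   0.7 -5.4] gap 0.503
tool x heading -42.14 tool z [ 0.2922  0.3134 -0.9036] y [-0.604  -0.6721 -0.4284]
tool err vs hitch (deg, hitch axes) [-0.39 -0.37  0.14]
shift [-0.0003 -0.0001  0.0048]
shift [-0.0009  0.0005  0.0998]
shift [-0.0014  0.0009  0.1748]
```

Call:
move_arm(deltas=[[[-0.0005,0,0.01,0],[-0.0009,0.0005,0.03,0],[-0.0009,0.0005,0.05,0],[-0.0009,0.0005,0.07,0],[-0.0009,0.0005,0.085,0],[-0.0009,0.0005,0.095,0],[-0.0009,0.0005,0.0998,0],[-0.0009,0.0005,0.0998,0],[-0.0009,0.0005,0.0998,0]]])

```text
t: 14.6
tcp_pos: [0.5086, -0.3441, 0.1495]
tool_rot: [0.911, -0.35, 0.083, -0.203]
force: [0.3, -0.4, -4.6]
finger_gap: 0.503
```

Run:
```python
from st import *
import pickle
g=np.array([-.093,0,.023])
to(ho+H@(g+[0,0,.075])); to(ho+H@(g+[0,0,.0]))
D={}
for n in("scene","top"):
    d=D[n]=manip.snapshot(n); x,y=(110,220) if n=="scene" else (420,170)
    cv2.imwrite(f"pics/{n}6.png",cv2.resize(np.clip(d["img"][y:y+120,x:x+150,::-1]*1.5,0,255).astype(np.uint8),None,fx=5,fy=5))
    print(n,"origin, ball px",((proj(d,s["tcp_pos"]-C@g)-[x,y])*5).round(0),((proj(d,ho+.034*hz)-[x,y])*5).round(0))
pickle.dump(D,open("d6.pkl","wb"))
```

```text
t 14.6 tcp [ 0.5086 -0.3441  0.1495] q [-0.981  0.654  1.578  0.495  1.072 -0.524] F [ 0.3 -0.4 -4.6] gap 0.503
tool x heading -42.13 tool z [ 0.2929  0.3124 -0.9037] y [-0.6035 -0.6727 -0.4281]
tool err vs hitch (deg, hitch axes) [-0.45 -0.35  0.18]
shift [-0.0005  0.0003  0.0005]
shift [-0.0011  0.0007  0.0755]
scene origin, ball px [356. 407.] [437. 495.]
top origin, ball px [296. 367.] [222. 351.]
```

View pics/scene6.png

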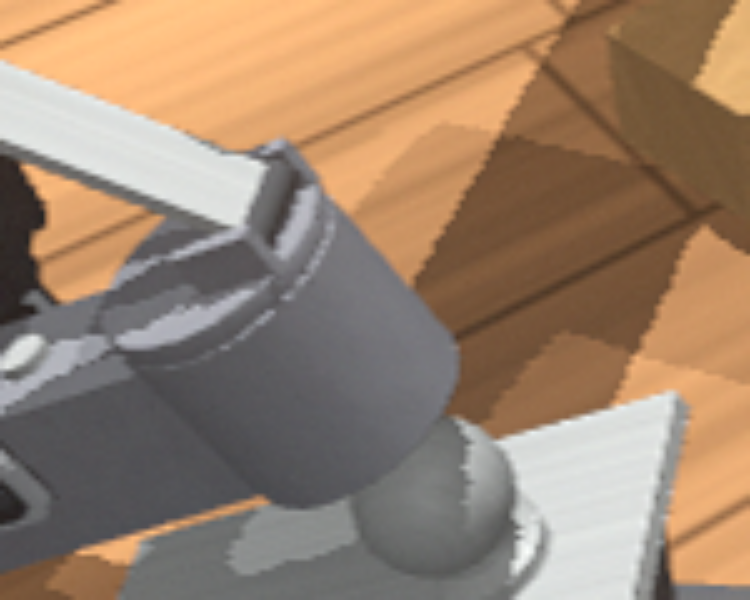

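View pics/top6.png

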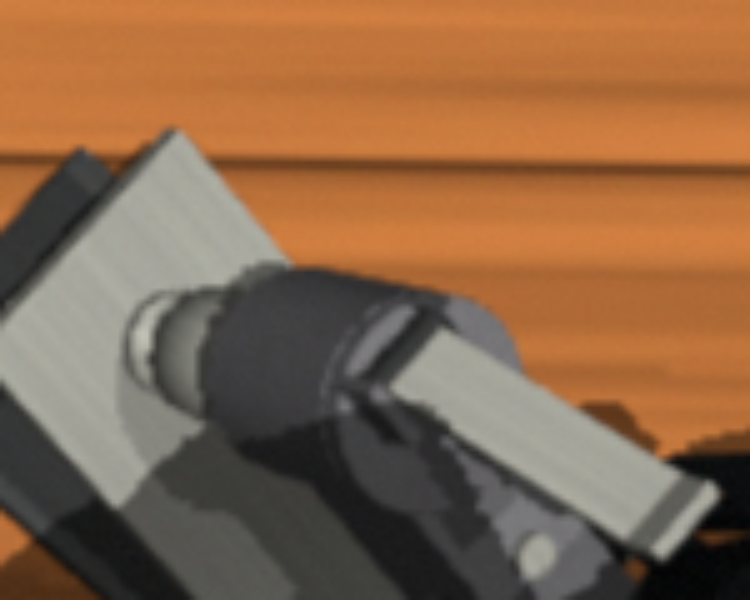

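Call:
move_arm(deltas=[[[-0.0006,0.0004,0.005,0],[-0.0006,0.0004,0.01,0],[-0.0007,0.0004,0.016,0],[-0.0007,0.0004,0.022,0],[-0.0007,0.0005,0.028,0],[-0.0008,0.0005,0.034,0],[-0.0008,0.0005,0.04,0],[-0.0008,0.0005,0.04,0]]])

```text
t: 15.37
tcp_pos: [0.5192, -0.3308, 0.1121]
tool_rot: [0.911, -0.35, 0.082, -0.204]
force: [-0.6, 0.2, -5.4]
finger_gap: 0.505
```

Run:
```python
from st import *
g=np.array([-.093,0,.023])
to(ho+H@(g+[0,0,.0])); print("F hitch",(H.T@s["force"]).round(1))
```

```text
t 15.37 tcp [ 0.5192 -0.3308  0.1121] q [-0.954  0.708  1.601  0.523  0.996 -0.545] F [-0.6  0.2 -5.4] gap 0.505
tool x heading -42.12 tool z [ 0.2918  0.3137 -0.9036] y [-0.6038 -0.6722 -0.4284]
tool err vs hitch (deg, hitch axes) [-0.36 -0.37  0.15]
shift [0.0003 0.     0.0344]
F hitch [-2.5  0.5 -4.8]
```

Call:
move_arm(deltas=[[[0.0002,0,0.005,0],[0.0003,0,0.01,0],[0.0003,0,0.016,0],[0.0003,0,0.022,0],[0.0003,0,0.027,0],[0.0003,0,0.031,0],[0.0003,0,0.031,0],[0.0003,0,0.031,0]]])

```text
t: 16.03
tcp_pos: [0.5286, -0.3211, 0.0847]
tool_rot: [0.911, -0.35, 0.082, -0.204]
force: [-1.0, -0.1, 0.1]
finger_gap: 0.506
```

Run:
```python
from st import *
g=np.array([-.093,0,.023])
to(ho+H@(g+[0,0,.0])); print("F hitch",(H.T@s["force"]).round(1))
```

```text
t 16.03 tcp [ 0.5286 -0.3211  0.0847] q [-0.932  0.751  1.611  0.548  0.943 -0.562] F [-1.  -0.1  0.1] gap 0.506
tool x heading -42.11 tool z [ 0.2921  0.3142 -0.9033] y [-0.6035 -0.6721 -0.429 ]
tool err vs hitch (deg, hitch axes) [-0.35 -0.4   0.16]
shift [0.0001 0.0005 0.0038]
F hitch [-0.6  0.7  0.4]
```

Call:
move_arm(deltas=[[[0.0,0,0.001,0],[0.0,0,0.002,0],[0.0,0,0.003,0],[0.0,0,0.003,0]]])

```text
t: 16.37
tcp_pos: [0.5288, -0.3209, 0.0845]
tool_rot: [0.911, -0.349, 0.082, -0.204]
force: [-9.1, -1.7, 15.1]
finger_gap: 0.503
```

Run:
```python
from st import *
g=np.array([-.093,0,.023])
to(ho+H@(g+[0,0,.0])); print("F hitch",(H.T@s["force"]).round(1))
d=manip.snapshot("scene")
cv2.imwrite("pics/scene7.png",cv2.resize(np.clip(d["img"][270:410,90:280,::-1]*1.5,0,255).astype(np.uint8),None,fx=4,fy=4,interpolation=cv2.INTER_CUBIC))
```

```text
t 16.37 tcp [ 0.5288 -0.3209  0.0845] q [-0.931  0.751  1.611  0.548  0.942 -0.563] F [-9.1 -1.7 15.1] gap 0.503
tool x heading -42.03 tool z [ 0.2921  0.3141 -0.9033] y [-0.6024 -0.6732 -0.4288]
tool err vs hitch (deg, hitch axes) [-0.36 -0.4   0.25]
shift [0.0001 0.0006 0.0035]
F hitch [-0.3  5.6 16.8]
```

View pics/scene7.png

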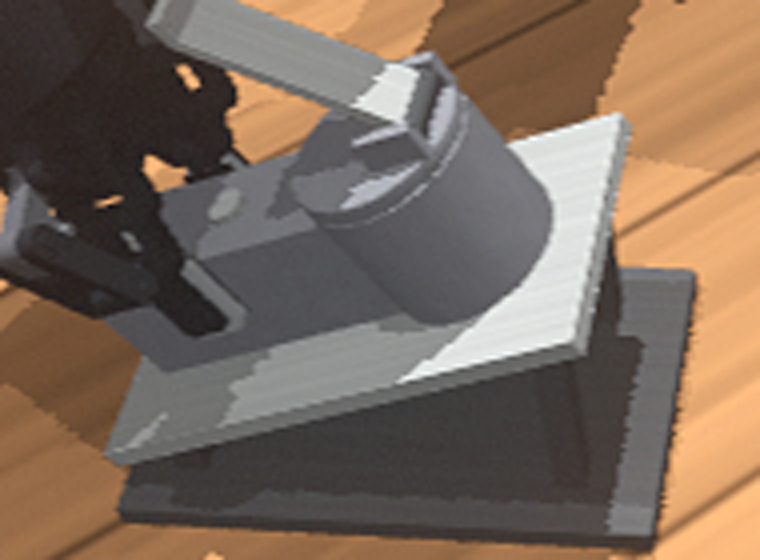

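Run:
```python
from st import *
d=manip.snapshot("scene")
th=np.linspace(0,2*np.pi,360)
for dz in(0,.003):
  for hh in (ho,ho+[0,0,.0]):
    q=np.array([proj(d,hh+H@[.0345*np.cos(t),.0345*np.sin(t),dz]) for t in th])
    c=lambda p:((p-[90,270]+.5)*4-.5).round(0)
    print(dz,"right",c(q[q[:,0].argmax()]),"bottom",c(q[q[:,1].argmax()]),"tail bottom R",c(proj(d,hh+H@[-.14,-.022,dz])),"tail top R",c(proj(d,hh+H@[-.14,-.022,dz+.054])),"bolt",c(proj(d,hh+H@[-.0757,0,dz+.057])))
```

```text
t 16.42 tcp [ 0.5288 -0.3209  0.0845] q [-0.931  0.751  1.611  0.549  0.942 -0.563] F [-8.7 -1.5 15. ] gap 0.503
tool x heading -42.03 tool z [ 0.2922  0.314  -0.9033] y [-0.6025 -0.6731 -0.4289]
tool err vs hitch (deg, hitch axes) [-0.37 -0.4   0.24]
0 right [560. 217.] bottom [442. 328.] tail bottom R [169. 374.] tail top R [ 78. 294.] bolt [228. 206.]
0 right [560. 217.] bottom [442. 328.] tail bottom R [169. 374.] tail top R [ 78. 294.] bolt [228. 206.]
0.003 right [556. 213.] bottom [437. 324.] tail bottom R [164. 369.] tail top R [ 73. 290.] bolt [223. 201.]
0.003 right [556. 213.] bottom [437. 324.] tail bottom R [164. 369.] tail top R [ 73. 290.] bolt [223. 201.]
```

Call:
move_arm(deltas=[[[0.0,0,0.0005,0],[0.0,0,0.0,0],[0,0,0,0],[0,0,0,0],[0,0,0,0],[0,0,0,0]]], gripper=0.8)

```text
t: 16.97
tcp_pos: [0.5289, -0.3207, 0.0842]
tool_rot: [0.911, -0.349, 0.082, -0.204]
force: [-0.9, 0.1, -0.2]
finger_gap: 0.796
```

Run:
```python
from st import *
for n in("scene","top"):
    d=manip.snapshot(n); x,y=(90,270) if n=="scene" else (390,180)
    cv2.imwrite(f"pics/{n}8.png",cv2.resize(np.clip(d["img"][y:y+140,x:x+190,::-1]*1.5,0,255).astype(np.uint8),None,fx=4,fy=4,interpolation=cv2.INTER_CUBIC))
```

```text
t 16.97 tcp [ 0.5289 -0.3207  0.0842] q [-0.931  0.751  1.611  0.549  0.942 -0.563] F [-0.9  0.1 -0.2] gap 0.796
tool x heading -42.03 tool z [ 0.2922  0.3144 -0.9032] y [-0.6025 -0.673  -0.4291]
tool err vs hitch (deg, hitch axes) [-0.35 -0.41  0.24]
```

View pics/scene8.png

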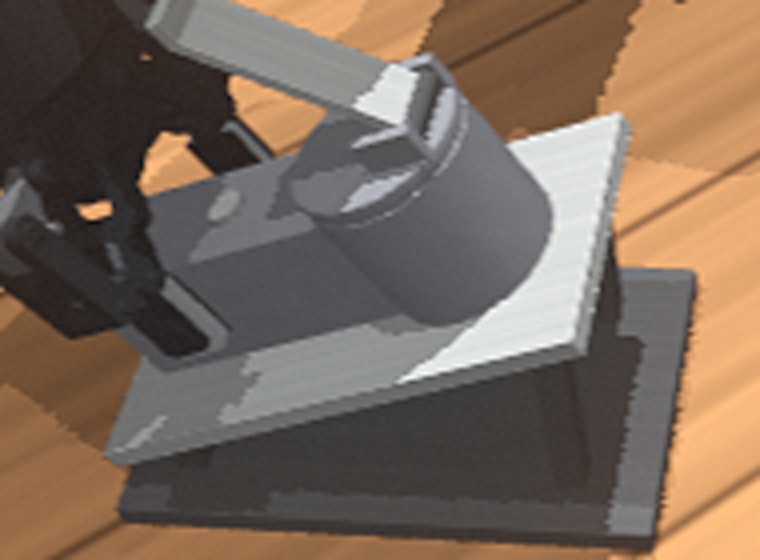

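View pics/top8.png

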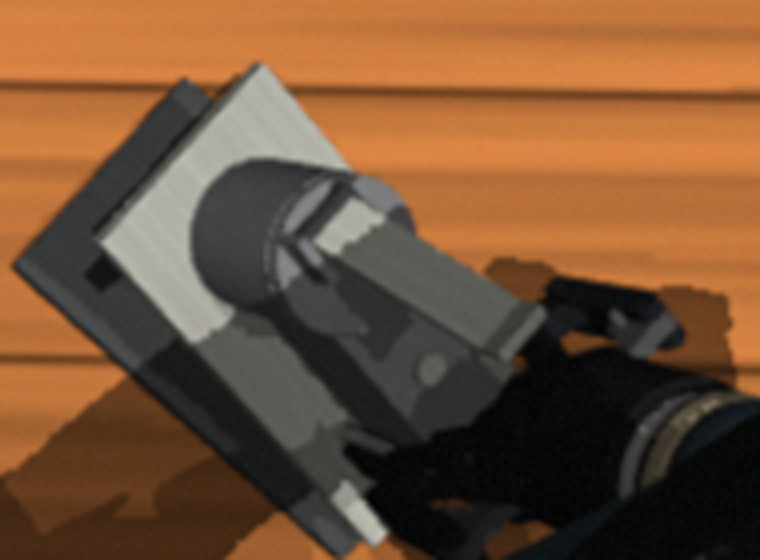

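Call:
move_arm(deltas=[[[0,0,-0.005,0],[0,0,-0.015,0],[0,0,-0.03,0],[0,0,-0.05,0],[0,0,-0.075,0],[0,0,-0.1,0],[0,0,-0.125,0],[0,0,-0.15,0],[0,0,-0.17,0],[0,0,-0.175,0],[0,0,-0.175,0],[0,0,-0.175,0]]])

```text
t: 18.07
tcp_pos: [0.4774, -0.3753, 0.2421]
tool_rot: [0.911, -0.349, 0.082, -0.204]
force: [-0.6, 0.1, -0.3]
finger_gap: 0.799
```

Run:
```python
from st import *
import pickle
print("tcp in hitch",(H.T@(s["tcp_pos"]-ho)).round(4))
to(ho+H@[-.012,0,.195]); to(ho+H@[-.012,0,.088])
D={}
for n in("scene","top"):
    d=D[n]=manip.snapshot(n); x,y=(90,270) if n=="scene" else (390,180)
    if n=="scene": y=230
    cv2.imwrite(f"pics/{n}9.png",cv2.resize(np.clip(d["img"][y:y+150,x:x+190,::-1]*1.5,0,255).astype(np.uint8),None,fx=4,fy=4,interpolation=cv2.INTER_CUBIC))
    print(n,*[((proj(d,ho+H@p)-[x,y]+.5)*4).round(0) for p in([-.14,-.022,0],[-.14,-.022,.054],[-.14,.022,.054],[-.0757,0,.057],[-.12,0,.057])])
```

```text
t 18.07 tcp [ 0.4774 -0.3753  0.2421] q [-1.053  0.536  1.498  0.442  1.279 -0.487] F [-0.6  0.1 -0.3] gap 0.799
tool x heading -42.05 tool z [ 0.2919  0.3146 -0.9032] y [-0.6028 -0.6727 -0.4291]
tool err vs hitch (deg, hitch axes) [-0.33 -0.41  0.21]
tcp in hitch [-0.0936  0.0017  0.201 ]
shift [ 0.002  -0.0815  0.0066]
shift [ 0.0014 -0.0808  0.1136]
scene [169. 534.] [ 79. 455.] [119. 365.] [229. 367.] [135. 393.]
top [460. 402.] [540. 428.] [477. 501.] [432. 370.] [488. 437.]
```

View pics/scene9.png

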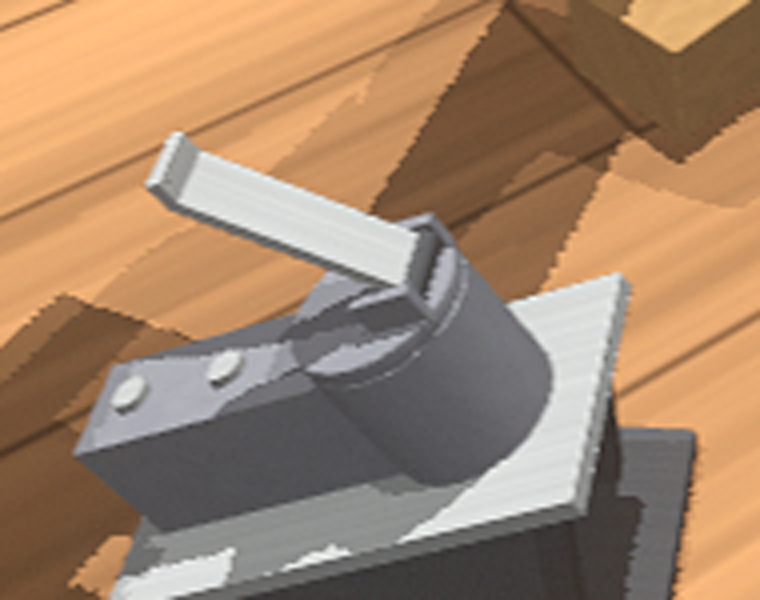

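View pics/top9.png

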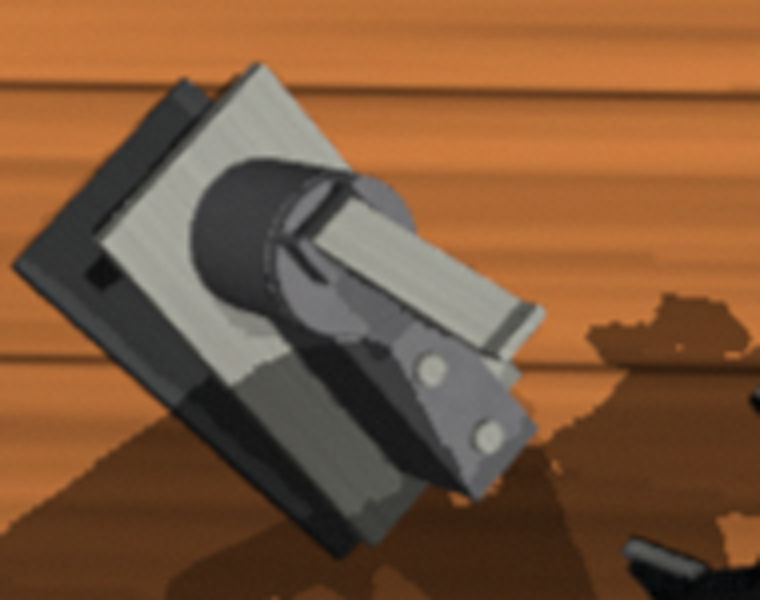

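The predicted home points (tail corners, bolts) match both views within about 1 px, so the coupler sits home. Next I move over the lever and shut the fingers.

Call:
move_arm(deltas=[[[0.001,-0.01,0,0],[0.002,-0.03,0,0],[0.002,-0.05,0,0],[0.002,-0.07,0,0],[0.002,-0.08,0,0],[0.002,-0.0815,0,0],[0.002,-0.0815,0,0],[0.002,-0.0815,0,0],[0.002,-0.0815,0,0],[0.002,-0.0815,0,0]]], gripper=0, squeeze=40)

```text
t: 19.0
tcp_pos: [0.5274, -0.3217, 0.2754]
tool_rot: [0.911, -0.35, 0.081, -0.205]
force: [-0.6, 0.3, 0.3]
finger_gap: -0.001
```

Run:
```python
from st import *
print("tcp in hitch",(H.T@(s["tcp_pos"]-ho)).round(4))
to(ho+H@[-.012,0,.088])
```

```text
t 19.0 tcp [ 0.5274 -0.3217  0.2754] q [-0.934  0.493  1.473  0.454  1.296 -0.352] F [-0.6  0.3  0.3] gap -0.001
tool x heading -42.07 tool z [ 0.2901  0.3172 -0.9029] y [-0.604  -0.6712 -0.4298]
tool err vs hitch (deg, hitch axes) [-0.15 -0.46  0.1 ]
tcp in hitch [-0.0131  0.0006  0.2002]
shift [ 0.0003 -0.0002  0.1122]
```

Call:
move_arm(deltas=[[[0,0,0.01,0],[0,0,0.02,0],[0,0,0.03,0],[0,0,0.035,0],[0,0,0.04,0],[0,0,0.046,0],[0,0,0.052,0],[0,0,0.058,0],[0,0,0.064,0],[0,0,0.07,0],[0,0,0.07,0]]])

```text
t: 19.92
tcp_pos: [0.5479, -0.2991, 0.2113]
tool_rot: [0.911, -0.35, 0.08, -0.205]
force: [-0.1, -0.1, 0.7]
finger_gap: 0.003
```

Run:
```python
from st import *
print("tcp in hitch",(H.T@(s["tcp_pos"]-ho)).round(4),"F",(H.T@s["force"]).round(1))
d=manip.snapshot("scene");x,y=90,230
cv2.imwrite("pics/scene10.png",cv2.resize(np.clip(d["img"][y:y+150,x:x+190,::-1]*1.5,0,255).astype(np.uint8),None,fx=4,fy=4,interpolation=cv2.INTER_CUBIC))
```

```text
t 19.92 tcp [ 0.5479 -0.2991  0.2113] q [-0.884  0.57   1.534  0.484  1.153 -0.375] F [-0.1 -0.1  0.7] gap 0.003
tool x heading -42.07 tool z [ 0.2897  0.3175 -0.9029] y [-0.6042 -0.671  -0.4298]
tool err vs hitch (deg, hitch axes) [-0.12 -0.46  0.09]
tcp in hitch [-0.0126  0.0005  0.1292] F [0.2 0.  0.7]
```

View pics/scene10.png

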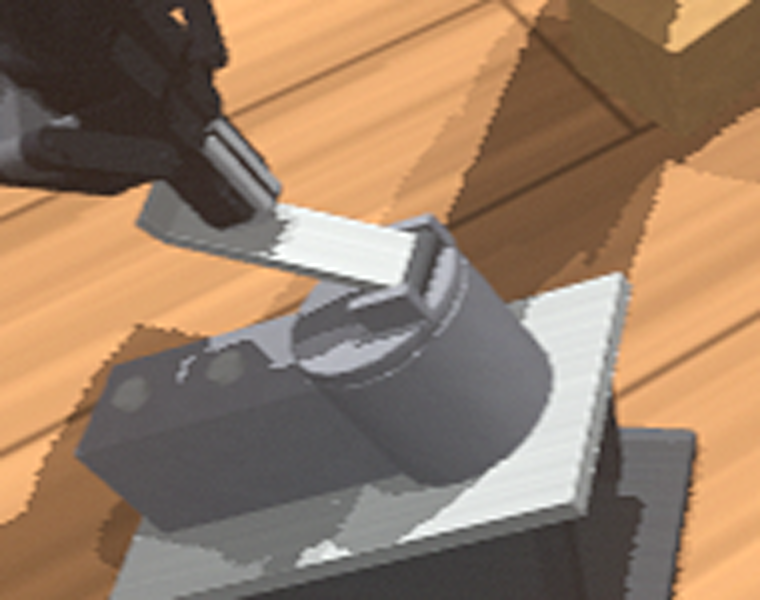

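The finger is on the lever's upper face, ahead of the lip, and the lever is moving down.

Call:
move_arm(deltas=[[[0,0,0.005,0],[0,0,0.01,0],[0,0,0.015,0],[0,0,0.02,0],[0,0,0.025,0],[0,0,0.03,0],[0,0,0.034,0],[0,0,0.037,0],[0,0,0.037,0]]])

```text
t: 20.72
tcp_pos: [0.5583, -0.2869, 0.1772]
tool_rot: [0.91, -0.35, 0.079, -0.206]
force: [-0.2, -0.9, 0.5]
finger_gap: 0.002
```

Run:
```python
from st import *
print("tcp in hitch",(H.T@(s["tcp_pos"]-ho)).round(4),"F",(H.T@s["force"]).round(1))
```

```text
t 20.72 tcp [ 0.5583 -0.2869  0.1772] q [-0.857  0.616  1.559  0.505  1.082 -0.39 ] F [-0.2 -0.9  0.5] gap 0.002
tool x heading -42.06 tool z [ 0.2887  0.3188 -0.9028] y [-0.6046 -0.6705 -0.4301]
tool err vs hitch (deg, hitch axes) [-0.03 -0.47  0.05]
tcp in hitch [-0.0124  0.001   0.0915] F [-0.5 -0.4  0.8]
```

Tip is at about z = 0.0835 m in the hitch frame. I'll press on into the stop.

Call:
move_arm(deltas=[[[0,0,0.002,0],[0,0,0.003,0],[0,0,0.004,0],[0,0,0.005,0],[0,0,0.005,0],[0,0,0.005,0]]])

```text
t: 21.22
tcp_pos: [0.5591, -0.286, 0.1743]
tool_rot: [0.911, -0.35, 0.08, -0.205]
force: [-8.0, -5.0, 11.5]
finger_gap: -0.004
```

Run:
```python
from st import *
print("tcp in hitch",(H.T@(s["tcp_pos"]-ho)).round(4),"F",(H.T@s["force"]).round(1))
```

```text
t 21.22 tcp [ 0.5591 -0.286   0.1743] q [-0.855  0.62   1.561  0.506  1.075 -0.392] F [-8.  -5.  11.5] gap -0.004
tool x heading -42.02 tool z [ 0.2886  0.3181 -0.9031] y [-0.604  -0.6714 -0.4295]
tool err vs hitch (deg, hitch axes) [-0.05 -0.43  0.11]
tcp in hitch [-0.0125  0.001   0.0884] F [-3.4  2.6 14.2]
```

Call:
move_arm(deltas=[[[0,0,0.002,0],[0,0,0.0035,0],[0,0,0.004,0],[0,0,0.004,0]]])

```text
t: 21.55
tcp_pos: [0.5593, -0.2859, 0.1742]
tool_rot: [0.911, -0.349, 0.08, -0.205]
force: [-13.5, -5.4, 21.1]
finger_gap: 0.002
```

Run:
```python
from st import *
print("tcp in hitch",(H.T@(s["tcp_pos"]-ho)).round(4),"F",(H.T@s["force"]).round(1))
```

```text
t 21.55 tcp [ 0.5593 -0.2859  0.1742] q [-0.854  0.62   1.561  0.506  1.073 -0.394] F [-13.5  -5.4  21.1] gap 0.002
tool x heading -41.93 tool z [ 0.2888  0.3168 -0.9035] y [-0.6026 -0.6731 -0.4287]
tool err vs hitch (deg, hitch axes) [-0.11 -0.38  0.24]
tcp in hitch [-0.0125  0.0009  0.0882] F [-3.   6.4 24.6]
```

Call:
move_arm(deltas=[[[0,0,0,0],[0,0,-0.01,0],[0,0,-0.03,0],[0,0,-0.06,0],[0,0,-0.09,0],[0,0,-0.12,0],[0,0,-0.14,0],[0,0.02,-0.15,0],[0,0.05,-0.15,0],[0,0.08,-0.15,0],[0,0.1,-0.15,0],[0,0.1,-0.15,0],[0,0.1,-0.15,0]]])

```text
t: 22.63
tcp_pos: [0.4554, -0.4004, 0.266]
tool_rot: [0.91, -0.35, 0.08, -0.206]
force: [-1.0, 1.2, 0.5]
finger_gap: -0.0
```

Run:
```python
from st import *
print("tcp in hitch",(H.T@(s["tcp_pos"]-ho)).round(4),"F",(H.T@s["force"]).round(1))
for n in("scene","top"):
    d=manip.snapshot(n); x,y=(90,240) if n=="scene" else (390,180)
    cv2.imwrite(f"pics/{n}11.png",cv2.resize(np.clip(d["img"][y:y+150,x:x+190,::-1]*1.5,0,255).astype(np.uint8),None,fx=4,fy=4,interpolation=cv2.INTER_CUBIC))
    if n=="top": cv2.imwrite("pics/topfull.png",d["img"][:,:,::-1])
    print(n,*[((proj(d,ho+H@p)-[x,y]+.5)*4).round(0) for p in([-.14,-.022,0],[-.14,-.022,.054],[-.14,.022,.054],[-.0757,0,.057],[-.12,0,.057],[-.06,-.013,.08],[-.06,.013,.08])])
```

```text
t 22.63 tcp [ 0.4554 -0.4004  0.266 ] q [-1.105  0.519  1.454  0.423  1.359 -0.502] F [-1.   1.2  0.5] gap -0.0
tool x heading -42.02 tool z [ 0.289   0.3197 -0.9024] y [-0.6038 -0.6706 -0.431 ]
tool err vs hitch (deg, hitch axes) [-0.01 -0.53  0.09]
tcp in hitch [-0.1137  0.0013  0.2368] F [0.4 1.5 0.3]
scene [169. 494.] [ 79. 415.] [119. 325.] [229. 327.] [135. 353.] [213. 306.] [235. 252.]
top [460. 402.] [540. 428.] [477. 501.] [432. 370.] [488. 437.] [466. 333.] [426. 379.]
```

View pics/scene11.png

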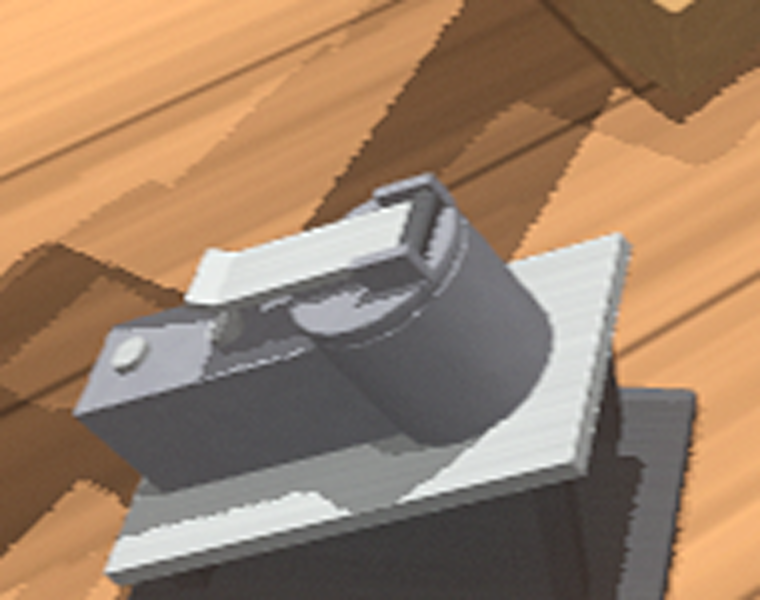

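View pics/topfull.png

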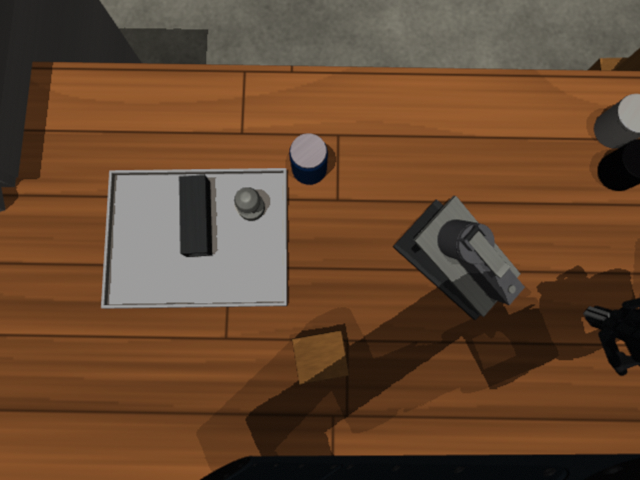

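View pics/top11.png

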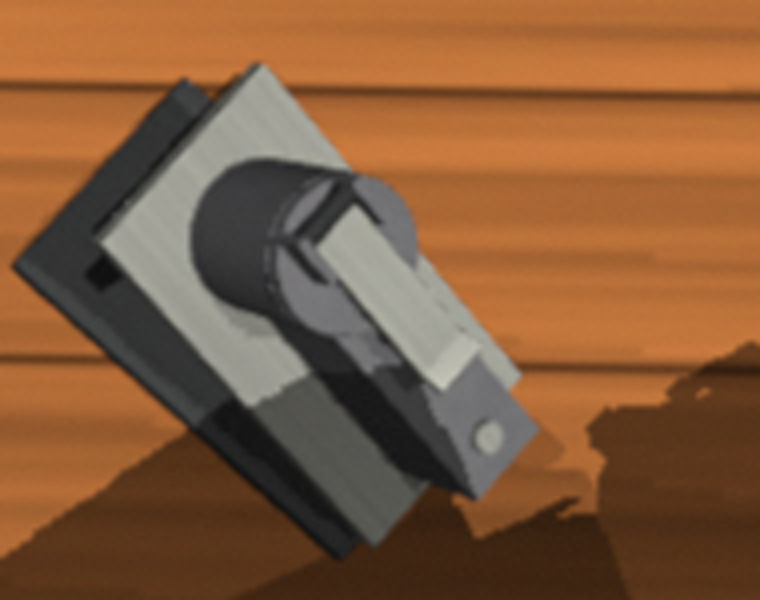

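The lever lies parallel to the coupler top, the coupler is still at home, and the other parts show at the same pixels as at the start. I'm handing in.

```bash
python3 -c "
from station import manip
print(manip.sign_off())"
```

```text
the job is handed in; nothing more can be done
None
```

The coupler is on the ball, sitting flat on the sloping plate with its tail downhill, and its latch lever is pressed all the way down. I handed the job in at about 22.7 s, inside the 53 s limit; no verdict was reported.

**How it went:** I gripped the coupler by the shank and lifted it out of the tray. The moves can't tilt the tool directly. I got the 25° lean by pulling the arm against its reach limit in many short moves. I then lowered it in line with the ball and held it until it pressed on the plate at about 17 N. After letting go, I pressed the lever with shut fingers to its stop at about 25 N, then backed away.

**Last checks:**
- **Alignment:** the tool was within about 0.5° of the ball's axis. After release, the tail corners and bolts were within about 1 px of their home positions in both views.
- **Lever:** it looks parallel to the coupler's top. The fingertip stopped at about z = 80 mm, where the fully lowered lever should be.
- **Other parts:** the other tray parts, the can and the carton look unmoved, and the robot touches nothing.

**Disagreements:**
- **Contact height:** the plate was met about 3.5 mm earlier than the arm readings predicted. I put this down to the coupler sitting slightly low in the grip; the pictures show it flat.
- **Joint 3:** it sat at its lower limit while I tilted the tool, reading 0.218 against a stated 0.22.

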